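# Charge the faceting lap with a brush

### The job

Charge the lap of the gem-faceting machine: take the brush from its rest, dip its bristles into the small open pot until the tip is in the lower half of the pot, then gently dab the tip on the flat grey face of the lap, between the brass nut and the rim. Lay the brush back in both forks of its rest, with the bristles at the same end as before, and let go. Do not tip the pot or push it or the jar, the bottle and the box out of place.

Things in the scene. Friction and masses are not known exactly. Their poses are not given: they have to be found in the camera images.
- brush: Round brush, 197 mm long: wooden handle 14 mm in diameter, aluminium ferrule (15 mm), dark bristles 25 mm long tapering to 6 mm. Origin on its axis in the handle, 105 mm from the bristle tip and 92 mm from the handle end; own x runs along the brush, the bristles towards -x. Starts lying level in the rest. 45 g or so; rigid.
- brush_tip (a point): End of the bristles, on the brush's axis (105 mm along -x from the brush's origin).
- rest: Fixed aluminium brush rest: base plate 150 x 60 x 8 mm and two V-shaped forks 100 mm apart (at x = -50 and +50 mm, each 8 mm thick along x, tops about 58 mm high and 44 mm wide). Origin at the centre of its underside on the bench. The brush lies along its x axis, bristles towards -x, brush axis 50 mm above the bench.
- pot: Small open round white ceramic pot, loose, 55 mm high, 84 mm outer diameter at the rim and tapering a little downwards, wall 4 mm. Origin at the centre of its underside, z up.
- pot_rim (a point): Centre of the pot's mouth, at rim height (55 mm).
- pot_in (a point): Centre of the pot's inner floor.
- machine: Fixed cream gem-faceting machine, 280 x 280 mm, origin at the centre of its underside. Pan walls up to 22 mm thick: far (+x) 100 mm high, sides 90, near 73. Far left corner (+115, +115): mast 213 mm high, head 45 mm wide, its rod reaching back to x = +30 at 190 mm height. On the far wall (+128, +40): drip tap 160 mm high, hose ending at (+100, +68, 140).
- lap: The flat grey disc in the middle of the machine, 150 mm in diameter, 12 mm thick; does not turn. Origin at the centre of its underside, 75 mm above the bench.
- lap_center (a point): Centre of the lap at the height of its flat top face (87 mm above the bench). Around it stands a brass nut: foot 44 mm in diameter and 5 mm high, neck 24 mm in diameter, its top 22 mm above the face.
- jar: Bystander: closed white jar with an aluminium lid, 72 mm in diameter, 60 mm high. Origin at the centre of its underside.
- bottle: Bystander: white bottle with cap, 56 mm in diameter, 110 mm high. Origin at the centre of its underside.
- dop_box: Bystander: open dark wooden box with brass sticks, 100 x 75 x 30 mm. Origin at the centre of its underside.
Mind the look-alikes: they are no part of the job. What is meant by the brush is not green, and is the smaller of those in its own colour.

How it is judged:
By the outcome, as a careful person would: the job done as asked, in the order asked, and still so for the second after the job is handed in, with the robot touching nothing.
It also fails if it takes over 61 s, if anything falls off the work surface, if the arm or the gripper's body presses on something with over 40 N, if the wrist force passes 120 N, or if a joint passes its speed limit or range.

### The arm

A 6-joint arm with a two-finger parallel gripper is mounted at the origin on the work surface. World frame = base frame: x ahead of the robot, y to its left, z up, the work surface at z = 0. Lengths are in mm, angles in rad, forces in N, time in s.
With the tool pointing down it reaches from about 350 to 925 mm from the base axis. Payload 6.4 kg.
Tool frame: the origin (TCP) lies midway between the tips of the shut fingers; the grasp point (between the pads) lies 19 mm behind it; z points along the fingers, y is the line along which they close (so a half turn about z gives the same grasp; the last joint's range is limited). The gripper opens to 94 mm and grips with 3 to 60 N. Pads are 16 mm wide; open, the fingers measure 119 mm over their backs; the gripper's body (75 mm by 177 mm) begins 78 mm behind the grasp point.
Start: joints at [-1.372, 0.245, 1.558, -0, 1.339, -0.174], TCP at [236.751, -605.362, 205.455] pointing down, gripper open.
Joint ranges: [-3.13, 3.13], [-1.02, 2.26], [0.13, 2.54], [-0.95, 4.09], [0.21, 2.88], [-2.74, 2.74]. Speed limits (rad/s): [2.57, 2.57, 3.14, 3.14, 3.14, 3.14].

### API

Orientations are given as a 3x3 rotation matrix whose columns are the frame's x, y, z axes.
In Python, from rig import robot gives the robot as it stands.
- The arm moves only by the tool apply_moves, never from a script. Its argument "moves" is a list of rows, each a list of 3 entries, a list of its own where there are three numbers: the shift along the world's x, y, z normalised to -1 to 1, where 1 is 100 mm, then the turn, a rotation vector about the world's x, y, z normalised to -1 to 1, where 1 is 0.5 rad, then the opening, from -1 (shut) to 1 (fully open). A call has 1 to 12 rows; each row is the pose to reach, as a shift and turn from the pose commanded when the call began; what a row does not reach only later rows make up. A row lasts 1/10 s, in which the tool goes at most 50 mm and 8.59 degrees, less where a joint would pass 70% of its speed; a pose out of reach is approached as far as the arm can. A call with a number of a shift or a turn outside -1 to 1 is refused whole. A call with a gripper value outside its range is refused whole. The fingers move at their own pace and stop on an object; "grip_force" is the grip in N (left out, the last holds). Time passes only in rows, so rows that repeat a pose let the fingers close. It gives the time, the measured TCP pose, the force, the opening and the grip force at its end, in the units of the state.
- robot.get_obs(): the state, without advancing time (a new reading comes with each control period).
- robot.get_image(name): name is "side" or "top" or "wrist"; returns a dict with "image" (384x512x3 uint8, red, green, blue), "fx", "fy", "cx", "cy" (pixels), "rvec" (rotation vector, rad) and "tvec" (3), from world to camera coordinates, as OpenCV has them; the wrist camera has in their place "tool_from_camera" (4x4, takes a point from camera to tool coordinates, whose origin is the TCP and whose axes are the flange's). Camera axes: x right, y down, z forward; pixel columns grow to the right and rows downward; lengths in mm; the calibration is good to about 2 mm. A picture is of the moment at which its call begins: read the wrist's pose just before it. There is no depth.
- robot.hand_in(): hands the job in; it is judged then, once.
The state is a dict: "t": time; "joint_pos": joint angles; "joint_vel": joint speeds; "joint_efforts": joint torques, N m; "position": TCP position; "orientation": TCP orientation; "force": force on the tool from outside, world axes, zero at the start; "moment": the same for the moment, N m; "width": opening from 0.0 (shut) to 1.0 (fully open); "grip_force": force on a finger pad.
Only numpy, scipy, OpenCV 4.12 (cv2) and the standard library are available. Lean on these libraries where they do the work, as an engineer would, in place of code of your own. Each camera call takes 0.05 s, during which the arm holds its last target. There are 200 camera calls.

## Working session

There is one attempt and no reset: what is moved stays moved. The work goes in short steps, Python scripts to look and compute and a tool call to move; the robot and the scene stay as the last step left them, time stands still between calls to the robot, and variables do not carry over. Pictures are saved under pics/ and viewed, at most 10 in all, crops included, and the job is handed in when it is done.

Besides the shell and the picture viewer there is one more tool, called after "Emit:" as name(argument=value, ...) on one line, values as JSON. apply_moves: Moves the arm, as the interface text tells. Scaled input: -1 to 1 covers 100 mm each way for a shift and 0.5 rad each way for a turn. Its arguments: {"type":"object","properties":{"moves":{"type":"array","items":{"type":"array"}},"grip_force":{"type":"number"}},"required":["moves"]}

```bash
mkdir -p pics; ls; cat > h.py <<'E'
import numpy as np, cv2, pickle
from rig import robot
def snap(name,tag):
    o=robot.get_obs(); d=robot.get_image(name); d['obs']=o
    cv2.imwrite(f'pics/{tag}.png',d['image'][:,:,::-1]); pickle.dump(d,open(f'pics/{tag}.pkl','wb')); return d
def cam(tag):
    d=pickle.load(open(f'pics/{tag}.pkl','rb'))
    K=np.array([[d['fx'],0,d['cx']],[0,d['fy'],d['cy']],[0,0,1.]])
    if 'rvec' in d: R=cv2.Rodrigues(np.array(d['rvec'],float))[0]; t=np.array(d['tvec'],float).ravel()
    else:
        T=np.eye(4);T[:3,:3]=np.array(d['obs']['orientation']).reshape(3,3);T[:3,3]=d['obs']['position']
        M=np.linalg.inv(T@np.array(d['tool_from_camera'])); R,t=M[:3,:3],M[:3,3]
    return K,R,t
def ray(tag,u,v,z):
    K,R,t=cam(tag); c=-R.T@t; r=R.T@np.linalg.inv(K)@[u,v,1]; return c+r*(z-c[2])/r[2]
def proj(tag,p):
    K,R,t=cam(tag); q=K@(R@np.array(p,float)+t); return q[:2]/q[2]
def tri(a,ua,b,ub):
    P=[K@np.c_[R,t] for K,R,t in (cam(a),cam(b))]
    X=cv2.triangulatePoints(P[0],P[1],np.array(ua,float),np.array(ub,float)).ravel(); return X[:3]/X[3]
E
python3 - <<'E'
from h import *
a=snap('top','top0');b=snap('side','side0');
c=np.vstack([a['image'],b['image']])
for t in('top0','side0'):
    K,R,T=cam(t);print(K[0,0],-R.T@T,R[2])
cv2.imwrite('pics/top0x.png',cv2.resize(a['image'],(800,600),interpolation=cv2.INTER_CUBIC)[:,:,::-1])
cv2.imwrite('pics/side0x.png',cv2.resize(b['image'],(800,600),interpolation=cv2.INTER_CUBIC)[:,:,::-1])
print(robot.get_obs())
E
```

```text
pics
459.63230498367534 [ 252.17116775  -47.99689017 1509.62848335] [ 0.17354196 -0.01929879 -0.98463737]
375.92683224247315 [313.6118524  688.02057088 984.39222875] [ 0.14853425 -0.62715506 -0.76460062]
{'t': 0.1, 'joint_pos': array([-1.37211004e+00,  2.45732366e-01,  1.55885094e+00,  2.25849305e-06,
        1.33871335e+00, -1.74075871e-01]), 'joint_vel': array([ 0.00044101, -0.00186982, -0.00228773,  0.00121971,  0.00115203,
       -0.00177133]), 'joint_efforts': array([-3.24493458e-04, -4.16913056e+01, -3.15525091e+01,  6.85880659e-02,
        3.10087739e-02, -5.49071854e-05]), 'position': array([ 236.63789   , -604.82746974,  204.48528171]), 'orientation': array([[ 9.31325192e-01,  3.64188516e-01, -3.34185066e-04],
       [ 3.64188548e-01, -9.31323740e-01,  1.67091786e-03],
       [ 2.97294612e-04, -1.67787427e-03, -9.99998548e-01]]), 'force': array([-0.21573799,  0.24442851,  0.12047435]), 'moment': array([ 0.02158222, -0.00949048, -0.02619666]), 'grip_force': 0.0, 'width': 1.0012902761380755}
```

View pics/top0x.png

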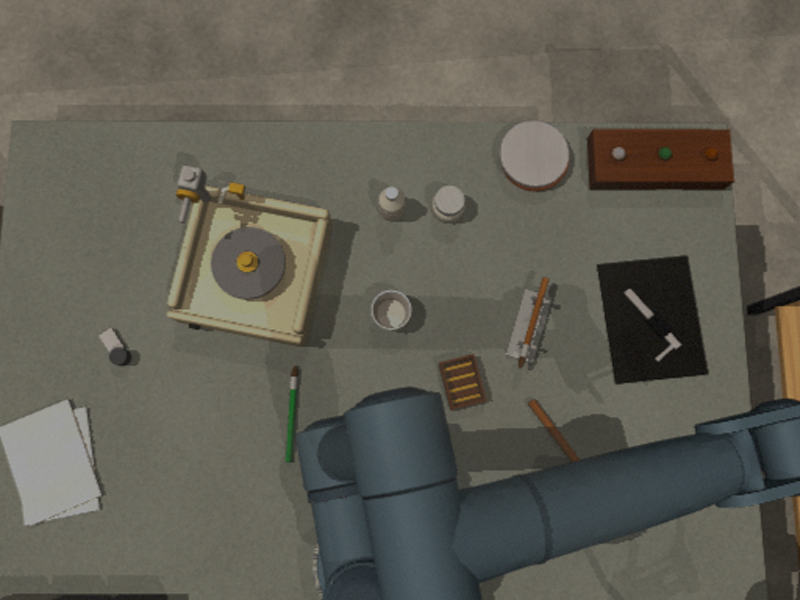

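View pics/side0x.png

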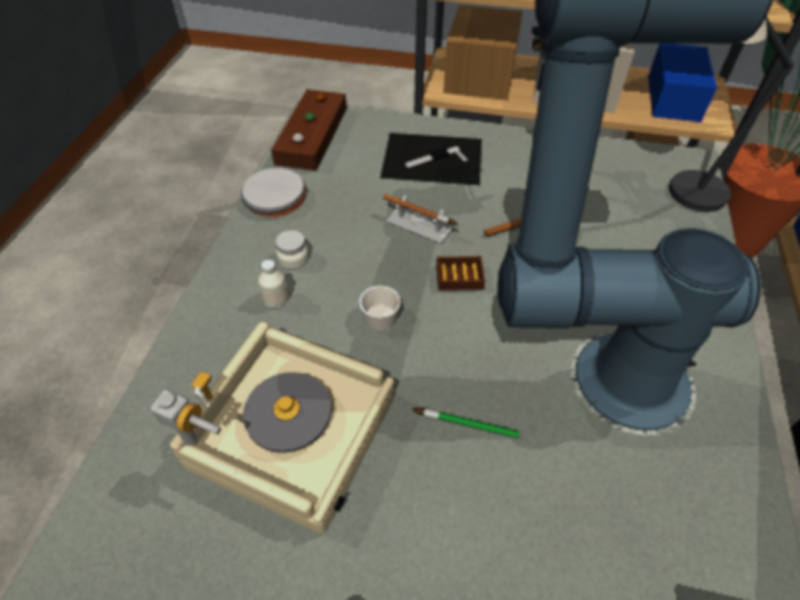

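The top view shows the rest with a brown brush at (535,320), dark end at (522,362). The look-alikes are a green brush at (292,415) and a brown stick or brush at (552,430), partly under the arm. The pot is at (391,311) and the machine's nut at (247,262). The brush in the rest fits the description; I'll confirm it in a crop.

```bash
python3 - <<'E'
from h import *
a=cv2.imread('pics/top0.png');b=cv2.imread('pics/side0.png')
def crop(i,x,y,w,h,W,H): return cv2.resize(i[y:y+h,x:x+w],(W,H),interpolation=cv2.INTER_CUBIC)
A=crop(a,310,165,80,120,400,600)   # x5
B=crop(b,230,115,80,60,400,300); C=crop(a,230,180,50,38,400,300)  # x5, x8
cv2.imwrite('pics/c1.png',np.hstack([A,np.vstack([B,C])]))
s=.64
def r(u,v,z): print(u,v,z,ray('top0',u*s,v*s,z).round(1))
r(522,362,50);r(546,281,50);r(391,309,55);r(247,258,109);r(247,262,87)
for p in((449,196,60),(391,194,110),(461,381,30)): r(*p)
print(tri('top0',(247*s,260*s),'side0',(286*s,403*s)))
E
```

```text
522 362 50 [ 401.5 -311.9   50. ]
546 281 50 [ 570.8 -367.9   50. ]
391 309 55 [511.5 -44.4  55. ]
247 258 109 [606.2 242.8 109. ]
247 262 87 [603.4 247.1  87. ]
449 196 60 [ 752.6 -167.5   60. ]
391 194 110 [739.6 -45.1 110. ]
461 381 30 [ 364.9 -188.1   30. ]
[603.78820727 244.36162328 100.80389272]
```

View pics/c1.png

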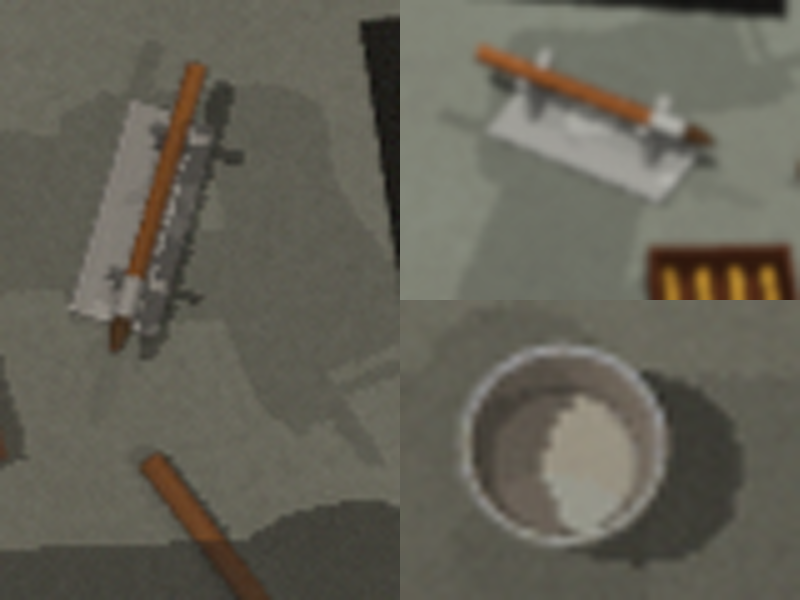

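The crop confirms it. The brush in the rest has its dark bristles at the near end, with a light ferrule next to the near fork. The longer brown one on the bench is thicker, so it is the look-alike. Now precise numbers.

```bash
python3 - <<'E'
from h import *
tu,eu=(333.6,235),(349.4,177.8); ts,es=(292.6,143.4),(245.6,125.4)
t=ray('top0',*tu,50);e=ray('top0',*eu,50);print('top z50',t,e,np.linalg.norm(e-t))
print('side z50',ray('side0',*ts,50),ray('side0',*es,50))
print('tri',tri('top0',tu,'side0',ts),tri('top0',eu,'side0',es))
print('pot',ray('top0',250.6,198.1,55))
# rest base plate corners (z=8) in crop A
for u,v in((137,100),(72,312)): print('plate L',ray('top0',u/5+310,v/5+165,8))
# machine corners top z
for u,v,z in((172,318,73),(304,340,73),(328,212,100)): print('mach',ray('top0',u*.64,v*.64,z))
d=e-t;print(np.degrees(np.arctan2(d[1],d[0])))
E
```

```text
top z50 [ 390.90701194 -309.98142408   50.        ] [ 577.57234371 -368.06765377   50.        ] 195.49413332177033
side z50 [ 390.28476405 -307.20867441   50.        ] [ 577.64691777 -366.32681636   50.        ]
tri [ 390.93215235 -310.5187747    46.942067  ] [ 578.078581   -368.48932403   48.0684181 ]
pot [510.36530278 -45.57137983  55.        ]
plate L [ 562.36310782 -335.98157217    8.        ]
plate L [ 420.07418907 -288.00738719    8.        ]
mach [491.14969481 396.86288383  73.        ]
mach [445.44616537 130.65954387  73.        ]
mach [704.68222999  83.36568727 100.        ]
-17.285016357466972
```

Emit:
apply_moves(moves=[[[0.9,0.9,0],[0,0,-0.5],1],[[0.9,0.9,0],[0,0,-0.5],1],[[0.9,0.9,0],[0,0,-0.5],1]])

```text
t: 0.4
position: [328.4, -512.8, 204.8]
orientation: [[0.992, 0.122, -0.0], [0.122, -0.992, 0.002], [0.0, -0.002, -1.0]]
force: [0.2, -0.8, 0.2]
width: 0.997
grip_force: 0.0
```

Emit:
apply_moves(moves=[[[0.9,0.9,0],[0,0,-0.5],1],[[0.9,0.9,0],[0,0,-0.5],1],[[0.9,0.9,0],[0,0,-0.5],1]])

```text
t: 0.7
position: [418.4, -422.6, 205.0]
orientation: [[0.992, -0.127, -0.0], [-0.127, -0.992, 0.001], [-0.0, -0.001, -1.0]]
force: [0.6, -1.7, -0.3]
width: 0.998
grip_force: 0.0
```

Emit:
apply_moves(moves=[[[0.7,0.86,0],[0,0,-0.35],1],[[0.7,0.86,0],[0,0,-0.35],1],[[0.7,0.86,0],[0,0,-0.35],1],[[0.7,0.86,0],[0,0,-0.35],1]])

```text
t: 1.1
position: [487.5, -337.8, 205.1]
orientation: [[0.956, -0.294, -0.001], [-0.294, -0.956, 0.0], [-0.001, -0.0, -1.0]]
force: [-0.5, -0.7, 0.4]
width: 1.002
grip_force: 0.0
```

```bash
python3 - <<'E'
from h import *
o=robot.get_obs();print(o['t'],o['position'],o['orientation'],o['joint_pos'],o['force'])
w=snap('wrist','w1')
cv2.imwrite('pics/w1x.png',cv2.resize(w['image'],(800,600),interpolation=cv2.INTER_CUBIC)[:,:,::-1])
print('pred px x1.5625',[proj('w1',p)*1.5625 for p in((390.6,-308.8,50),(577.6,-367.3,50))])
E
```

```text
1.1 [ 487.49130377 -337.83417285  205.06224183] [[ 9.55771685e-01 -2.94109069e-01 -5.85380026e-04]
 [-2.94108897e-01 -9.55771848e-01  3.62369579e-04]
 [-6.66065928e-04 -1.74177109e-04 -9.99999763e-01]] [-7.96942688e-01  1.14601807e-01  1.70728636e+00 -1.70744128e-04
  1.32037278e+00  1.07241918e+00] [-0.45437562 -0.70455186  0.35580749]
pred px x1.5625 [array([402.81906445, 402.66125301]), array([404.45899701, 158.25232283])]
```

View pics/w1x.png

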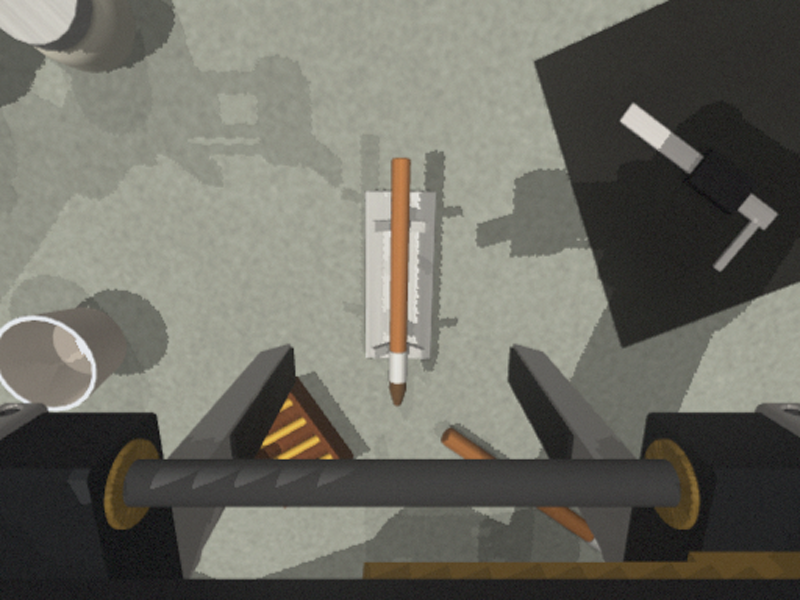

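The wrist view shows the brush tip at (398,403) and its end at (401,158). That is about 3 mm left of the prediction, within calibration. The forks are at rows 226 and 346, so the grasp falls midway. Descending.

Emit:
apply_moves(moves=[[[0,0.01,-0.5],[0,0,0],1],[[0,0.01,-1],[0,0,0],1],[[0,0.01,-1],[0,0,0],1]])

```text
t: 1.45
position: [481.5, -335.8, 97.8]
orientation: [[0.954, -0.3, -0.011], [-0.3, -0.954, 0.01], [-0.013, -0.007, -1.0]]
force: [-0.4, 0.5, -0.6]
width: 0.998
grip_force: 0.0
```

Emit:
apply_moves(moves=[[[0,0,-0.4],[0,0,0],1],[[0,0,-0.6],[0,0,0],1],[[0,0,-0.74],[0,0,0],1],[[0,0,-0.74],[0,0,0],1]])

```text
t: 1.85
position: [486.0, -339.0, 31.3]
orientation: [[0.954, -0.299, -0.001], [-0.299, -0.954, 0.001], [-0.001, -0.001, -1.0]]
force: [0.6, 0.3, -0.6]
width: 1.001
grip_force: 0.0
```

Emit:
apply_moves(moves=[[[0,0,0],[0,0,0],-0.6],[[0,0,0],[0,0,0],-0.6],[[0,0,0],[0,0,0],-0.6],[[0,0,0],[0,0,0],-1],[[0,0,0],[0,0,0],-1],[[0,0,0],[0,0,0],-1],[[0,0,0],[0,0,0],-1]], grip_force=25)

```text
t: 2.55
position: [486.8, -338.3, 31.5]
orientation: [[0.955, -0.298, -0.0], [-0.298, -0.955, 0.0], [-0.0, -0.0, -1.0]]
force: [-0.0, 0.0, 0.5]
width: 0.44
grip_force: 0.0
```

Emit:
apply_moves(moves=[[[0,0,0],[0,0,0],-1],[[0,0,0],[0,0,0],-1],[[0,0,0],[0,0,0],-1],[[0,0,0],[0,0,0],-1],[[0,0,0],[0,0,0],-1],[[0,0,0],[0,0,0],-1]])

```text
t: 3.15
position: [487.4, -335.9, 31.5]
orientation: [[0.954, -0.298, 0.001], [-0.298, -0.954, 0.005], [-0.001, -0.005, -1.0]]
force: [3.2, 7.8, 3.8]
width: 0.138
grip_force: 25.0
```

Emit:
apply_moves(moves=[[[0.005,0.02,0],[0,0,0],-1],[[0.005,0.02,0],[0,0,0],-1],[[0.005,0.02,0],[0,0,0],-1]])

```text
t: 3.45
position: [487.5, -335.9, 31.5]
orientation: [[0.955, -0.298, 0.0], [-0.298, -0.955, 0.001], [0.0, -0.001, -1.0]]
force: [2.1, 3.9, 1.5]
width: 0.141
grip_force: 25.0
```

Emit:
apply_moves(moves=[[[0,0,0.1],[0,0,0],-1],[[0,0,0.3],[0,0,0],-1],[[0,0,0.6],[0,0,0],-1],[[0,0,1],[0,0,0],-1],[[0,0,1],[0,0,0],-1]])

```text
t: 3.95
position: [490.1, -340.0, 138.7]
orientation: [[0.955, -0.298, 0.008], [-0.298, -0.955, -0.01], [0.011, 0.007, -1.0]]
force: [1.1, 0.3, 0.7]
width: 0.144
grip_force: 25.0
```

Emit:
apply_moves(moves=[[[0,0.2,0.4],[0,0,0],-1],[[0.1,0.5,0.7],[-0.08,-0.25,0],-1],[[0.2,0.9,0.7],[-0.16,-0.5,0],-1],[[0.2,0.9,0.7],[-0.238,-0.764,0],-1],[[0.2,0.9,0.7],[-0.238,-0.764,0],-1]])

```text
t: 4.45
position: [503.9, -243.7, 198.2]
orientation: [[0.881, -0.297, 0.368], [-0.275, -0.955, -0.113], [0.385, -0.001, -0.923]]
force: [-0.6, -0.3, -1.3]
width: 0.142
grip_force: 25.0
```

Emit:
apply_moves(moves=[[[0.1,0.3,0],[-0.08,-0.25,0],-1],[[0.2,0.6,0],[-0.16,-0.5,0],-1],[[0.35,0.91,0],[-0.238,-0.764,0],-1],[[0.35,0.91,0],[-0.238,-0.764,0],-1]])

```text
t: 4.85
position: [540.4, -151.7, 196.9]
orientation: [[0.671, -0.294, 0.681], [-0.208, -0.956, -0.208], [0.712, -0.002, -0.702]]
force: [-0.4, -0.2, -0.7]
width: 0.138
grip_force: 25.0
```

Emit:
apply_moves(moves=[[[0.1,0.3,0],[0,0,0],-1],[[0.2,0.6,-0.1],[0,0,0],-1],[[0.31,0.9,-0.24],[0,0,0],-1],[[0.31,0.9,-0.24],[0,0,0],-1],[[0.31,0.9,-0.24],[0,0,0],-1],[[0.31,0.9,-0.24],[0,0,0],-1]])

```text
t: 5.45
position: [574.3, -67.1, 178.8]
orientation: [[0.664, -0.299, 0.685], [-0.208, -0.954, -0.215], [0.718, 0.0, -0.696]]
force: [-0.1, 0.5, -0.6]
width: 0.143
grip_force: 25.0
```

```bash
python3 - <<'E'
from h import *
o=robot.get_obs();print(o['t'],o['position'],o['orientation'].round(3).tolist(),o['joint_pos'].round(2),o['force'])
a=snap('top','top1')['image'];b=snap('side','side1')['image'];w=snap('wrist','w2')['image']
R=o['orientation'];tip=o['position']-19*R[:,2]-101*R[:,0]; print('tip',tip)
for t in('top1','side1','w2'): print(t,proj(t,tip),proj(t,(510.4,-45.6,55)))
def crop(i,x,y,w,h,W,H): return cv2.resize(i[y:y+h,x:x+w],(W,H),interpolation=cv2.INTER_CUBIC)
M=np.hstack([np.vstack([crop(a,200,140,100,75,400,300),crop(b,200,120,100,75,400,300)]),cv2.resize(w,(400,300))[[*range(300)]*1].repeat(2,0)[:600] if 0 else np.vstack([cv2.resize(w,(400,300)),np.zeros((300,400,3),np.uint8)])])
cv2.imwrite('pics/c2.png',M[:,:,::-1])
E
```

```text
5.45 [574.25031162 -67.10427644 178.77928404] [[0.664, -0.299, 0.685], [-0.208, -0.954, -0.215], [0.718, 0.0, -0.696]] [-0.32 -0.29  2.3   0.03  0.33  1.54] [-0.07138991  0.46479077 -0.55592339]
tip [494.14516255 -42.0074261  119.48920733]
top1 [249.40754323 199.63486949] [250.60887975 198.08934297]
side1 [247.4763845  180.41094622] [243.01827588 192.00643051]
w2 [257.59593437 374.12181814] [255.86090314 350.57974109]
```

View pics/c2.png

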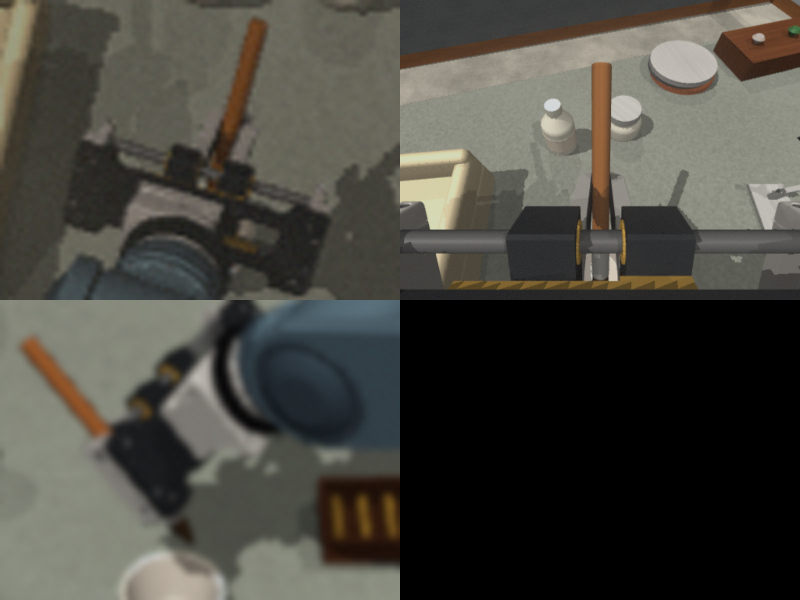

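The side crop shows the tip at (246.8,180) against a predicted (247.5,180.4), so the brush sits in the hand as assumed and the tip is above the pot. Lowering in two stages, watching joint 5.

Emit:
apply_moves(moves=[[[-0.01,0.01,-0.2],[0,0,0],-1],[[-0.01,0.01,-0.4],[0,0,0],-1],[[-0.01,0.01,-0.5],[0,0,0],-1],[[-0.01,0.01,-0.5],[0,0,0],-1]])

```text
t: 6.0
position: [571.1, -64.9, 128.2]
orientation: [[0.668, -0.298, 0.681], [-0.209, -0.954, -0.213], [0.714, -0.0, -0.7]]
force: [0.3, 0.0, -0.8]
width: 0.145
grip_force: 25.0
```

```bash
python3 - <<'E'
from h import *
o=robot.get_obs();R=o['orientation'];print(o['position'],o['joint_pos'].round(3),'tip',o['position']-19*R[:,2]-101*R[:,0])
E
```

```text
[571.06742404 -64.86949058 128.22192164] [-0.314 -0.195  2.332  0.04   0.21   1.524] tip [490.61937148 -39.69458948  69.431317  ]
```

Joint 5 has reached its 0.21 rad limit, so I'll rise and yaw the tilted brush so its handle points left. The tilt then goes through joints 4 and 6.

Emit:
apply_moves(moves=[[[0,0,0.4],[0,0,0],-1],[[0,0,0.8],[0,0,0.2],-1],[[0,0,0.8],[0,0,0.5],-1],[[0,0,0.8],[0,0,0.9],-1],[[0,0,0.8],[0,0,0.9],-1]])

```text
t: 6.5
position: [571.4, -65.2, 209.2]
orientation: [[0.708, 0.016, 0.706], [0.013, -1.0, 0.01], [0.706, 0.002, -0.708]]
force: [0.6, -0.2, -0.9]
width: 0.141
grip_force: 25.0
```

Emit:
apply_moves(moves=[[[0,0.2,0],[0,0,0.3],-1],[[-0.1,0.4,0],[0,0,0.6],-1],[[-0.1,0.4,0],[0,0,0.9],-1],[[-0.1,0.4,0],[0,0,0.9],-1],[[-0.1,0.4,0],[0,0,0.9],-1]])

```text
t: 7.0
position: [561.0, -26.1, 206.9]
orientation: [[0.638, 0.442, 0.631], [0.314, -0.897, 0.31], [0.703, 0.0, -0.711]]
force: [0.0, 0.7, -0.6]
width: 0.141
grip_force: 25.0
```

Emit:
apply_moves(moves=[[[-0.1,0.2,0],[0,0,0.3],-1],[[-0.18,0.36,-0.2],[0,0,0.6],-1],[[-0.18,0.36,-0.4],[0,0,0.9],-1],[[-0.18,0.36,-0.4],[0,0,0.9],-1],[[-0.18,0.36,-0.4],[0,0,0.9],-1],[[-0.18,0.36,-0.4],[0,0,0.9],-1]])

```text
t: 7.6
position: [542.7, 11.2, 167.4]
orientation: [[0.436, 0.789, 0.432], [0.562, -0.614, 0.554], [0.702, 0.002, -0.712]]
force: [0.1, 0.4, 0.4]
width: 0.136
grip_force: 25.0
```

```bash
cat >> h.py <<'E'
def st():
    o=robot.get_obs();R=o['orientation'];tip=o['position']-19*R[:,2]-101*R[:,0]
    print(round(o['t'],2),o['position'].round(1),'q',o['joint_pos'].round(2),'tip',tip.round(1),'b',R[:,0].round(3),'F',o['force'].round(1)); return tip
E
python3 - <<'E'
from h import *
tip=st()
a=snap('top','top2')['image'];b=snap('side','side2')['image']
for t in('top2','side2'): print(t,proj(t,tip),proj(t,(510.4,-45.6,55)))
def crop(i,x,y,w,h,W,H): return cv2.resize(i[y:y+h,x:x+w],(W,H),interpolation=cv2.INTER_CUBIC)
cv2.imwrite('pics/c3.png',np.hstack([crop(a,200,150,80,120,400,600),crop(b,200,130,80,120,400,600)])[:,:,::-1])
E
```

```text
7.6 [542.7  11.2 167.4] q [-0.58 -0.1   2.15  0.86  1.18 -0.31] tip [490.4 -56.1 110. ] b [0.436 0.562 0.702] F [0.1 0.4 0.4]
top2 [253.9835041 201.332039 ] [250.60887975 198.08934297]
side2 [249.71484415 179.2666924 ] [243.01827588 192.00643051]
```

View pics/c3.png

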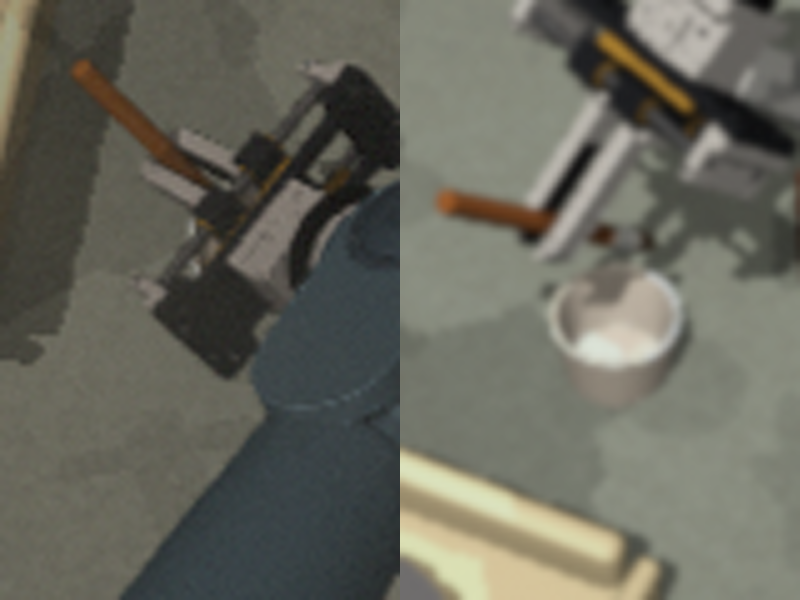

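The side crop shows the tip at (249.6,178.6), matching the prediction, and the pot mouth centre at (243.4,193), unmoved. Dipping now.

Emit:
apply_moves(moves=[[[0.09,-0.04,0],[0,0,0],-1],[[0.09,-0.04,-0.2],[0,0,0],-1],[[0.09,-0.04,-0.4],[0,0,0],-1],[[0.09,-0.04,-0.5],[0,0,0],-1],[[0.09,-0.04,-0.5],[0,0,0],-1],[[0.09,-0.04,-0.5],[0,0,0],-1]])

```text
t: 8.3
position: [552.0, 6.6, 116.8]
orientation: [[0.436, 0.79, 0.431], [0.562, -0.613, 0.555], [0.703, 0.0, -0.711]]
force: [0.3, -0.3, -0.9]
width: 0.138
grip_force: 25.0
```

```bash
python3 -c "from h import *; st()"
```

```text
8.3 [552.    6.6 116.8] q [-0.58  0.03  2.15  0.9   1.11 -0.41] tip [499.8 -60.7  59.3] b [0.436 0.562 0.703] F [ 0.3 -0.3 -0.9]
```

Emit:
apply_moves(moves=[[[0,0.01,-0.1],[0,0,0],-1],[[0,0.01,-0.2],[0,0,0],-1],[[0,0.01,-0.3],[0,0,0],-1],[[0,0.01,-0.36],[0,0,0],-1],[[0,0.01,-0.41],[0,0,0],-1],[[0,0.01,-0.41],[0,0,0],-1],[[0,0.01,-0.41],[0,0,0],-1]])

```text
t: 9.0
position: [551.6, 7.8, 75.1]
orientation: [[0.436, 0.79, 0.43], [0.562, -0.613, 0.556], [0.703, -0.001, -0.712]]
force: [0.4, -0.1, -0.3]
width: 0.143
grip_force: 25.0
```

```bash
python3 - <<'E'
from h import *
tip=st(); b=snap('side','side3')['image'];print(proj('side3',tip))
cv2.imwrite('pics/c4.png',cv2.resize(b[150:225,200:300],(800,600),interpolation=cv2.INTER_CUBIC)[:,:,::-1])
E
```

```text
9.0 [551.6   7.8  75.1] q [-0.58  0.12  2.15  0.94  1.05 -0.49] tip [499.4 -59.5  17.6] b [0.436 0.562 0.703] F [ 0.4 -0.1 -0.3]
[247.51014918 196.56670673]
```

View pics/c4.png

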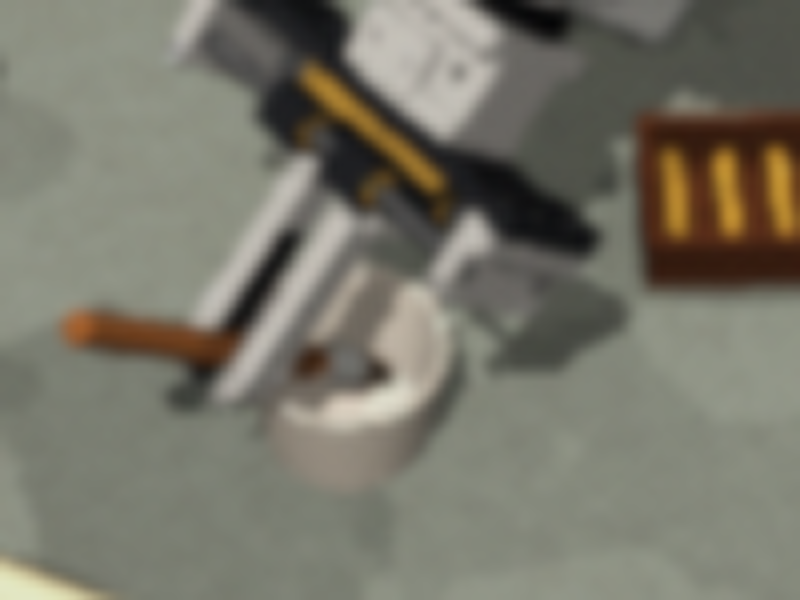

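The tip is well inside the pot, low near the floor, with no contact force and the pot still in place. Raising and moving to the lap while yawing so the handle stays clear of the mast and rod.

Emit:
apply_moves(moves=[[[0,0,0.1],[0,0,0],-1],[[0,0,0.3],[0,0,0],-1],[[0,0,0.6],[0,0,0],-1],[[0,0,1],[0,0,0],-1],[[0,0,1],[0,0,0],-1]])

```text
t: 9.55
position: [554.6, 6.2, 181.9]
orientation: [[0.429, 0.79, 0.438], [0.566, -0.613, 0.551], [0.704, 0.011, -0.71]]
force: [-0.0, -0.5, -0.7]
width: 0.14
grip_force: 25.0
```

Emit:
apply_moves(moves=[[[0,0.2,0.3],[0,0,0.1],-1],[[0,0.5,0.3],[0,0,0.3],-1],[[0,0.9,0.3],[0,0,0.5],-1],[[0,0.9,0.3],[0,0,0.5],-1]])

```text
t: 9.95
position: [551.2, 100.7, 205.3]
orientation: [[0.28, 0.92, 0.276], [0.654, -0.393, 0.646], [0.703, -0.001, -0.711]]
force: [0.3, 0.3, -1.2]
width: 0.144
grip_force: 25.0
```

Emit:
apply_moves(moves=[[[0,0.4,0],[0,0,0.2],-1],[[0,0.8,0],[0,0,0.4],-1],[[0,0.9,0],[0,0,0.5],-1],[[0,0.9,0],[0,0,0.5],-1]])

```text
t: 10.35
position: [551.6, 188.3, 204.8]
orientation: [[0.113, 0.988, 0.11], [0.703, -0.157, 0.694], [0.702, -0.001, -0.712]]
force: [-0.0, -0.8, -0.8]
width: 0.138
grip_force: 25.0
```

```bash
python3 -c "from h import *; st()"
```

```text
10.35 [551.6 188.3 204.8] q [-0.23  0.03  1.95  0.81  1.33 -0.34] tip [538.2 104.1 147.4] b [0.113 0.703 0.702] F [-0.  -0.8 -0.8]
```

Emit:
apply_moves(moves=[[[0,0.4,0],[0,0,0.2],-1],[[0,0.8,0],[0,0,0.4],-1],[[0,0.9,0],[0,0,0.5],-1],[[0,0.9,0],[0,0,0.5],-1]])

```text
t: 10.75
position: [551.9, 277.6, 204.8]
orientation: [[-0.064, 0.996, -0.064], [0.709, 0.09, 0.699], [0.702, -0.001, -0.712]]
force: [-0.2, -1.3, -0.3]
width: 0.14
grip_force: 25.0
```

Emit:
apply_moves(moves=[[[0,0.3,0],[0,0,0],-1],[[-0.03,0.55,-0.1],[0,0,0],-1],[[-0.03,0.55,-0.2],[0,0,0],-1],[[-0.03,0.55,-0.2],[0,0,0],-1],[[-0.03,0.55,-0.2],[0,0,0],-1],[[-0.03,0.55,-0.2],[0,0,0],-1]])

```text
t: 11.35
position: [549.3, 331.6, 185.5]
orientation: [[-0.063, 0.996, -0.062], [0.709, 0.088, 0.7], [0.702, 0.0, -0.712]]
force: [-0.2, -1.0, 0.4]
width: 0.139
grip_force: 25.0
```

```bash
python3 - <<'E'
from h import *
tip=st(); a=snap('top','top4')['image'];b=snap('side','side4')['image']
for t in('top4','side4'): print(t,proj(t,tip),proj(t,(604,245.5,87)),proj(t,(tip[0],tip[1],87)))
def crop(i,x,y,w,h,W,H): return cv2.resize(i[y:y+h,x:x+w],(W,H),interpolation=cv2.INTER_CUBIC)
cv2.imwrite('pics/c5.png',np.vstack([crop(a,100,90,160,60,800,300),crop(b,100,205,160,60,800,300)])[:,:,::-1])
E
```

```text
11.35 [549.3 331.6 185.5] q [ 0.04  0.2   1.81  0.82  1.3  -0.35] tip [556.8 246.7 128.1] b [-0.063  0.709  0.702] F [-0.2 -1.   0.4]
top4 [155.04692896 179.27590612] [158.60608895 167.50311814] [157.74428693 182.08095889]
side4 [198.33459992 256.90825077] [183.37220057 260.79309216] [200.0688105  264.64587992]
```

View pics/c5.png

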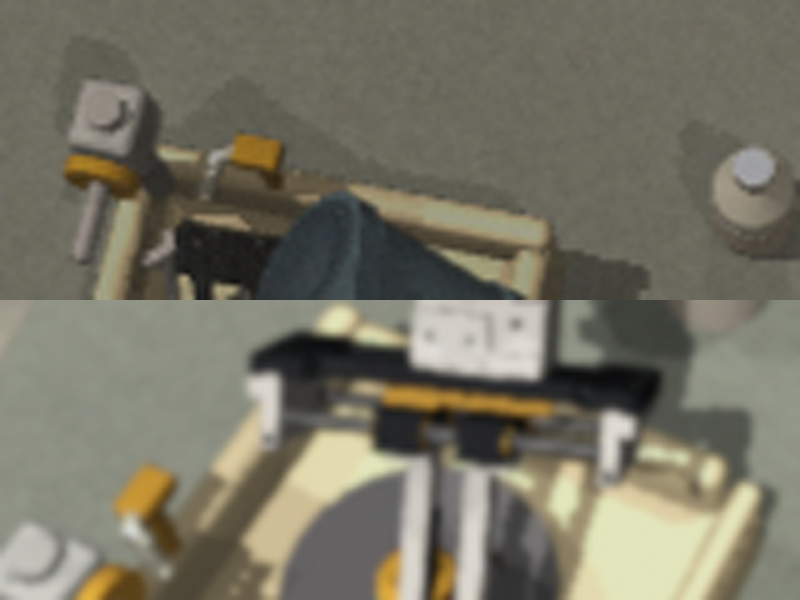

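Side crop: the nut is at (415,575), matching the predicted lap centre. The brush tip is hidden behind the fingers, but by computation it is 47 mm to the near side of the nut, 41 mm above the face. Lowering gently.

Emit:
apply_moves(moves=[[[0,0,-0.15],[0,0,0],-1],[[0,0,-0.3],[0,0,0],-1],[[0,0,-0.35],[0,0,0],-1],[[0,0,-0.36],[0,0,0],-1],[[0,0,-0.36],[0,0,0],-1],[[0,0,-0.36],[0,0,0],-1]])

```text
t: 12.05
position: [548.8, 333.0, 149.5]
orientation: [[-0.065, 0.996, -0.064], [0.709, 0.091, 0.7], [0.703, 0.0, -0.712]]
force: [-0.1, -0.2, -0.1]
width: 0.14
grip_force: 25.0
```

```bash
python3 -c "from h import *; st()"
```

```text
12.05 [548.8 333.  149.5] q [ 0.04  0.25  1.82  0.83  1.25 -0.4 ] tip [556.6 248.1  92. ] b [-0.065  0.709  0.703] F [-0.1 -0.2 -0.1]
```

Emit:
apply_moves(moves=[[[0,0,-0.01],[0,0,0],-1],[[0,0,-0.02],[0,0,0],-1],[[0,0,-0.02],[0,0,0],-1],[[0,0,-0.02],[0,0,0],-1]])

```text
t: 12.45
position: [548.5, 332.9, 147.1]
orientation: [[-0.064, 0.996, -0.064], [0.709, 0.091, 0.7], [0.703, -0.001, -0.712]]
force: [-0.1, -1.0, -0.9]
width: 0.141
grip_force: 25.0
```

Emit:
apply_moves(moves=[[[0,0,-0.005],[0,0,0],-1],[[0,0,-0.01],[0,0,0],-1],[[0,0,-0.01],[0,0,0],-1],[[0,0,-0.01],[0,0,0],-1]])

```text
t: 12.85
position: [548.5, 332.9, 146.0]
orientation: [[-0.064, 0.996, -0.064], [0.709, 0.09, 0.7], [0.703, -0.001, -0.712]]
force: [0.5, -0.0, -0.4]
width: 0.141
grip_force: 25.0
```

Emit:
apply_moves(moves=[[[0,0,-0.005],[0,0,0],-1],[[0,0,-0.01],[0,0,0],-1],[[0,0,-0.01],[0,0,0],-1],[[0,0,-0.01],[0,0,0],-1]])

```text
t: 13.25
position: [548.6, 333.0, 145.3]
orientation: [[-0.064, 0.996, -0.064], [0.709, 0.091, 0.7], [0.703, -0.0, -0.711]]
force: [0.1, 0.9, 0.9]
width: 0.142
grip_force: 25.0
```

Emit:
apply_moves(moves=[[[0,0,-0.005],[0,0,0],-1],[[0,0,-0.005],[0,0,0],-1],[[0,0,-0.005],[0,0,0],-1]])

```text
t: 13.55
position: [548.6, 333.0, 144.8]
orientation: [[-0.064, 0.996, -0.064], [0.708, 0.091, 0.7], [0.703, -0.0, -0.711]]
force: [-1.3, 1.4, 0.8]
width: 0.14
grip_force: 25.0
```

Emit:
apply_moves(moves=[[[0,0,-0.005],[0,0,0],-1],[[0,0,-0.005],[0,0,0],-1],[[0,0,-0.005],[0,0,0],-1]])

```text
t: 13.85
position: [548.6, 333.0, 144.3]
orientation: [[-0.064, 0.996, -0.064], [0.708, 0.09, 0.7], [0.703, -0.0, -0.711]]
force: [-0.7, 2.3, 2.3]
width: 0.14
grip_force: 25.0
```

Emit:
apply_moves(moves=[[[0,0,-0.005],[0,0,0],-1],[[0,0,-0.005],[0,0,0],-1],[[0,0,-0.005],[0,0,0],-1]])

```text
t: 14.15
position: [548.6, 333.0, 143.8]
orientation: [[-0.064, 0.996, -0.064], [0.708, 0.091, 0.7], [0.703, -0.0, -0.711]]
force: [0.0, 2.7, 3.4]
width: 0.143
grip_force: 25.0
```

The contact force is now about 3.4 N upward, so the tip has dabbed the lap 47 mm from its centre. Lifting off, levelling and returning.

Emit:
apply_moves(moves=[[[0,0,0.1],[0,0,0],-1],[[0,0,0.3],[0,0,0],-1],[[0,0,0.6],[0,0,0],-1],[[0,0,0.6],[0,0,0],-1]])

```text
t: 14.55
position: [551.2, 332.9, 209.2]
orientation: [[-0.07, 0.996, -0.057], [0.708, 0.09, 0.7], [0.702, 0.009, -0.712]]
force: [-0.9, 0.4, -0.5]
width: 0.137
grip_force: 25.0
```

Emit:
apply_moves(moves=[[[0,-0.3,0.2],[-0.25,-0.02,0],-1],[[0,-0.6,0.2],[-0.5,-0.045,0],-1],[[-0.05,-0.9,0.2],[-0.775,-0.07,0],-1],[[-0.05,-0.9,0.2],[-0.775,-0.07,0],-1]])

```text
t: 14.95
position: [544.3, 242.8, 226.0]
orientation: [[-0.085, 0.996, -0.031], [0.921, 0.09, 0.378], [0.379, 0.004, -0.925]]
force: [-0.1, 0.2, -0.1]
width: 0.14
grip_force: 25.0
```

Emit:
apply_moves(moves=[[[0,-0.3,0],[-0.25,-0.02,0],-1],[[0,-0.6,0],[-0.5,-0.045,0],-1],[[-0.05,-0.9,0],[-0.775,-0.07,0],-1],[[-0.05,-0.9,0],[-0.775,-0.07,0],-1]])

```text
t: 15.35
position: [537.7, 153.8, 222.7]
orientation: [[-0.091, 0.996, -0.003], [0.996, 0.091, 0.003], [0.003, -0.002, -1.0]]
force: [-0.2, -0.0, -0.6]
width: 0.142
grip_force: 25.0
```

Emit:
apply_moves(moves=[[[0,-0.3,0],[0,0,-0.28],-1],[[-0.1,-0.6,0],[0,0,-0.56],-1],[[-0.1,-0.98,0],[0,0,-0.84],-1],[[-0.1,-0.98,0],[0,0,-0.98],-1],[[-0.1,-0.98,0],[0,0,-0.98],-1]])

```text
t: 15.85
position: [528.4, 55.0, 222.5]
orientation: [[0.391, 0.92, -0.002], [0.92, -0.391, 0.006], [0.005, -0.004, -1.0]]
force: [-0.5, 0.2, -0.1]
width: 0.144
grip_force: 25.0
```

```bash
python3 -c "from h import *; st(); print(robot.get_obs()['orientation'].round(3))"
```

```text
15.85 [528.4  55.  222.5] q [-0.11 -0.05  1.84  0.01  1.35  0.29] tip [488.9 -38.  241.1] b [0.391 0.92  0.005] F [-0.5  0.2 -0.1]
[[ 0.391  0.92  -0.002]
 [ 0.92  -0.391  0.006]
 [ 0.005 -0.004 -1.   ]]
```

Emit:
apply_moves(moves=[[[0,-0.3,0],[0,0,-0.28],-1],[[-0.1,-0.6,0],[0,0,-0.56],-1],[[-0.1,-0.98,0],[0,0,-0.84],-1],[[-0.1,-0.98,0],[0,0,-0.98],-1],[[-0.1,-0.98,0],[0,0,-0.98],-1]])

```text
t: 16.35
position: [518.6, -42.7, 222.9]
orientation: [[0.776, 0.63, -0.0], [0.63, -0.776, 0.004], [0.003, -0.004, -1.0]]
force: [-0.5, 1.3, -0.6]
width: 0.141
grip_force: 25.0
```

Emit:
apply_moves(moves=[[[0,-0.3,0],[0,0,-0.28],-1],[[-0.1,-0.6,0],[0,0,-0.56],-1],[[-0.1,-0.98,0],[0,0,-0.84],-1],[[-0.1,-0.98,0],[0,0,-0.98],-1],[[-0.1,-0.98,0],[0,0,-0.98],-1]])

```text
t: 16.85
position: [508.8, -140.5, 223.0]
orientation: [[0.981, 0.192, 0.001], [0.192, -0.981, 0.003], [0.001, -0.003, -1.0]]
force: [0.8, 0.2, 1.0]
width: 0.14
grip_force: 25.0
```

Emit:
apply_moves(moves=[[[0,-0.3,0],[0,0,-0.28],-1],[[-0.1,-0.6,0],[0,0,-0.56],-1],[[-0.1,-0.98,0],[0,0,-0.84],-1],[[-0.1,-0.98,0],[0,0,-0.98],-1],[[-0.1,-0.98,0],[0,0,-0.98],-1]])

```text
t: 17.35
position: [498.9, -238.3, 223.1]
orientation: [[0.957, -0.291, 0.001], [-0.291, -0.957, 0.002], [0.0, -0.002, -1.0]]
force: [0.7, -0.3, 0.2]
width: 0.138
grip_force: 25.0
```

Emit:
apply_moves(moves=[[[-0.05,-0.5,0],[0,0,0],-1],[[-0.1,-0.97,0],[0,0,0],-1],[[-0.1,-0.97,-0.2],[0,0,0],-1],[[-0.1,-0.97,-0.4],[0,0,0],-1],[[-0.1,-0.97,-0.8],[0,0,0],-1],[[-0.1,-0.97,-0.8],[0,0,0],-1],[[-0.1,-0.97,-0.8],[0,0,0],-1],[[-0.1,-0.97,-0.8],[0,0,0],-1],[[-0.1,-0.97,-0.8],[0,0,0],-1]])

```text
t: 18.25
position: [489.8, -336.7, 146.0]
orientation: [[0.956, -0.293, 0.004], [-0.293, -0.956, -0.002], [0.004, 0.001, -1.0]]
force: [0.6, -0.7, -0.4]
width: 0.141
grip_force: 25.0
```

```bash
python3 - <<'E'
from h import *
tip=st();o=robot.get_obs();print(o['orientation'].round(4).tolist())
d=snap('wrist','w5')['image']; a=snap('top','top5')['image'];b=snap('side','side5')['image']
R=o['orientation'];
for t in('w5','top5','side5'): print(t,proj(t,tip),proj(t,tip+197*R[:,0]))
def crop(i,x,y,w,h,W,H): return cv2.resize(i[y:y+h,x:x+w],(W,H),interpolation=cv2.INTER_CUBIC)
cv2.imwrite('pics/c6.png',np.hstack([crop(d,156,0,200,300,400,600),np.vstack([crop(a,300,165,80,60,400,300),crop(b,220,100,80,60,400,300)])])[:,:,::-1])
E
```

```text
18.25 [ 489.8 -336.7  146. ] q [-0.79  0.17  1.75  0.    1.21  1.07] tip [ 393.1 -307.   164.5] b [ 0.956 -0.293  0.004] F [ 0.6 -0.7 -0.4]
[[0.956, -0.2933, 0.0039], [-0.2933, -0.956, -0.0021], [0.0043, 0.0009, -1.0]]
w5 [257.6014843  373.94521162] [258.0502545   80.18136027]
top5 [339.40001895 230.52668028] [356.27876119 168.19278867]
side5 [294.46157366 118.37278094] [243.91993931 100.40785433]
```

View pics/c6.png

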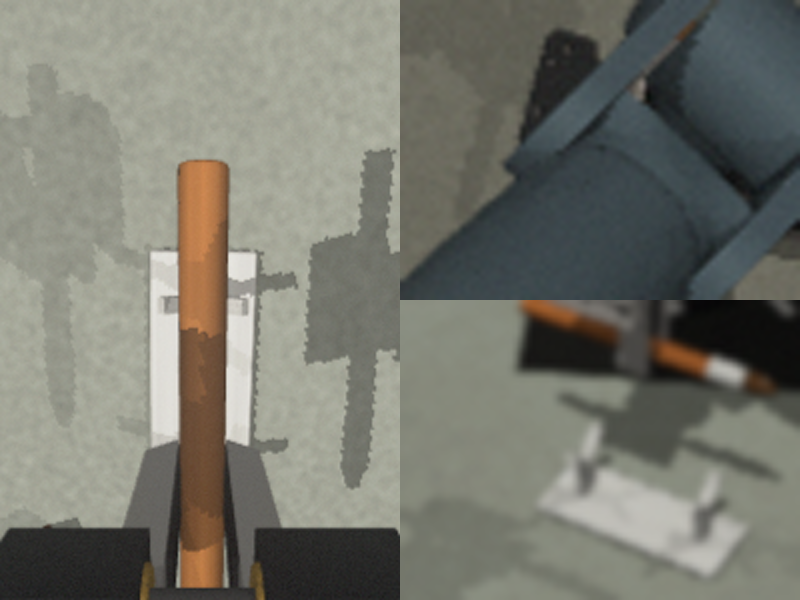

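The wrist view shows the brush centred over the rest plate (column 203 against plate centre 203.5), with the bristles at the near end. Lowering in stages.

Emit:
apply_moves(moves=[[[-0.01,0,-0.2],[0,0,-0.01],-1],[[-0.01,0,-0.4],[0,0,-0.01],-1],[[-0.01,0,-0.6],[0,0,-0.01],-1],[[-0.01,0,-0.7],[0,0,-0.01],-1],[[-0.01,0,-0.7],[0,0,-0.01],-1],[[-0.01,0,-0.7],[0,0,-0.01],-1],[[-0.01,0,-0.7],[0,0,-0.01],-1]])

```text
t: 19.1
position: [488.3, -336.9, 75.0]
orientation: [[0.954, -0.299, 0.003], [-0.299, -0.954, -0.001], [0.003, 0.0, -1.0]]
force: [-0.5, -0.5, 0.2]
width: 0.14
grip_force: 25.0
```

```bash
python3 -c "from h import *; st()"
```

```text
19.1 [ 488.3 -336.9   75. ] q [-0.8   0.26  1.79  0.    1.08  1.08] tip [ 391.8 -306.6   93.7] b [ 0.954 -0.299  0.003] F [-0.5 -0.5  0.2]
```

Emit:
apply_moves(moves=[[[-0.01,0.01,-0.15],[0,0,0],-1],[[-0.01,0.01,-0.27],[0,0,0],-1],[[-0.01,0.01,-0.35],[0,0,0],-1],[[-0.01,0.01,-0.41],[0,0,0],-1],[[-0.01,0.01,-0.41],[0,0,0],-1],[[-0.01,0.01,-0.41],[0,0,0],-1]])

```text
t: 19.7
position: [486.5, -335.0, 32.2]
orientation: [[0.954, -0.3, 0.001], [-0.3, -0.954, 0.001], [0.001, -0.001, -1.0]]
force: [0.7, -0.5, -0.3]
width: 0.14
grip_force: 25.0
```

Emit:
apply_moves(moves=[[[0,0,-0.01],[0,0,0],-1],[[0,0,-0.015],[0,0,0],-1],[[0,0,-0.02],[0,0,0],-1],[[0,0,-0.02],[0,0,0],-1]])

```text
t: 20.1
position: [486.8, -335.4, 31.3]
orientation: [[0.954, -0.299, 0.001], [-0.299, -0.954, -0.0], [0.001, -0.0, -1.0]]
force: [-1.7, 0.8, 4.3]
width: 0.141
grip_force: 25.0
```

It is seated, with 4.3 N upward at the original height. Opening slowly.

Emit:
apply_moves(moves=[[[0,0,0],[0,0,0],-0.6],[[0,0,0],[0,0,0],-0.4],[[0,0,0],[0,0,0],0],[[0,0,0],[0,0,0],0],[[0,0,0],[0,0,0],0.2],[[0,0,0],[0,0,0],0.2],[[0,0,0],[0,0,0],0.2],[[0,0,0],[0,0,0],0.2],[[0,0,0],[0,0,0],0.2],[[0,0,0],[0,0,0],0.2]])

```text
t: 21.1
position: [486.5, -335.1, 30.6]
orientation: [[0.954, -0.299, 0.001], [-0.299, -0.954, 0.001], [0.001, -0.001, -1.0]]
force: [0.8, 0.2, -0.1]
width: 0.602
grip_force: 0.0
```

Emit:
apply_moves(moves=[[[0,0,0.2],[0,0,0],0.2],[[0,0,0.5],[0,0,0],0.2],[[0,0,1],[0,0,0],0.2],[[0,0,1],[0,0,0],0.2]])

```text
t: 21.5
position: [490.0, -338.5, 138.3]
orientation: [[0.954, -0.299, 0.011], [-0.299, -0.954, -0.009], [0.013, 0.006, -1.0]]
force: [0.5, -1.4, 0.7]
width: 0.597
grip_force: 0.0
```

Emit:
apply_moves(moves=[[[-0.3,-0.5,0.8],[0,0,0],0.2],[[-0.5,-1,0.8],[0,0,0],0.2],[[-0.5,-1,0.8],[0,0,0],0.2],[[-0.5,-1,0.8],[0,0,0],0.2],[[-0.5,-1,0.8],[0,0,0],0.2]])

```text
t: 22.0
position: [436.1, -435.4, 210.2]
orientation: [[0.954, -0.301, 0.001], [-0.301, -0.954, 0.001], [0.001, -0.001, -1.0]]
force: [-0.8, 0.4, 0.1]
width: 0.603
grip_force: 0.0
```

```bash
python3 - <<'E'
from h import *
st(); a=snap('top','top6')['image'];b=snap('side','side6')['image']
def crop(i,x,y,w,h,W,H): return cv2.resize(i[y:y+h,x:x+w],(W,H),interpolation=cv2.INTER_CUBIC)
cv2.imwrite('pics/c7.png',np.hstack([np.vstack([crop(a,300,165,80,60,400,300),cv2.resize(b,(400,300))]),np.vstack([crop(b,230,115,80,60,400,300),cv2.resize(a,(400,300))])])[:,:,::-1])
E
```

```text
22.0 [ 436.1 -435.4  210.2] q [-0.97  0.16  1.64  0.    1.33  0.91] tip [ 339.8 -405.1  229.1] b [ 0.954 -0.301  0.001] F [-0.8  0.4  0.1]
```

View pics/c7.png

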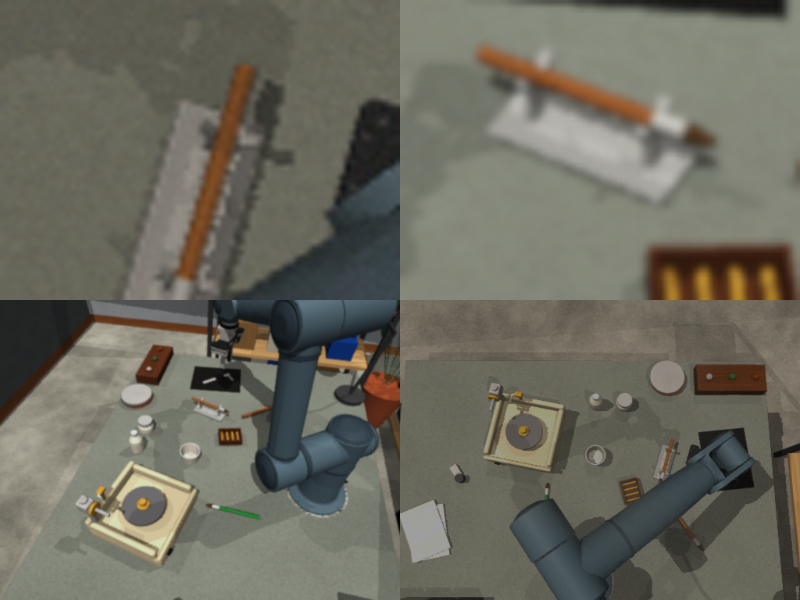

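The brush lies in both forks as before: the side crop has its tip at (713,142) and its end at (478,52), identical to the start. The pot, bottle, jar and box are where they were. Handing in.

```bash
python3 -c "from rig import robot; print(robot.hand_in())"
```

```text
the job is handed in; nothing more can be done
None
```

I dipped the brush into the lower half of the pot, dabbed it on the lap face at about 3 N, and laid it back in both forks with the bristles at the same end; nothing else was moved, and I handed the job in at about 22 s (no verdict came back).

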